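# Nest the tapered adapter sleeves loosely in the cabinet drawer

## Task

Put the coloured tapered sleeves away: pull the small white cabinet's drawer fully out by its handle, nest every sleeve that is there upright and loosely, one over another, on the white cone in the drawer, letting each settle the last few millimetres by its own weight and never dropping or pressing it down, so that none wedges, and then shut the drawer fully with the stack inside. The order of colours does not matter; leave the white bottles alone.

Things in the scene. Friction and masses are not known exactly. Their poses are not given: they have to be found in the camera images.
- drawer (a joint): The one drawer of the white bench cabinet, in m: 0 fully shut, 0.14 fully out. It slides level, straight out of the cabinet's front (the handle side), with about 2 N of friction, and stays where it is left. Its blue front is 136 mm wide and reaches up to 190 mm above the worktop.
- drawer_handle (a point): Middle of the drawer's level steel bar handle, 90 mm long, about 10 mm thick, 35 mm in front of the drawer front and parallel to it, 166 mm above the worktop, with room for a finger behind it. Axes: x points from the handle straight into the cabinet (shutting direction), y along the bar, z up.
- cabinet: White bench cabinet with a black mat on top, fixed, 136 mm wide, 180 mm deep, 192 mm high, at the right of the worktop, its drawer toward the robot. Origin on the worktop, halfway across, 75 mm behind its front edge (right under the storage cone when the drawer is shut); x points from front to back (shutting direction), z up.
- cone_foot (a point): Centre of the foot, on the drawer's tray floor (14 mm above the worktop), of the fixed white storage cone: 52 mm high, 56 mm across at the foot, 33 mm at the top. It moves with the drawer. With the drawer out it is open from above and both sides (tray walls 15 mm high); drawer front and cabinet front stand about 70 mm from its axis. Axes as the handle's: x shutting direction, z up.
- sleeve_blue: Blue tapered sleeve, 60 g, wide open end down, 72 mm high: hollow cone, 64 mm across at the rim, 41 mm at height 53, then a solid neck 33 mm across up to 72, to grip. Origin: centre of the bottom rim, z up the axis. Resting loosely its rim is 4 to 8 mm above the tray floor on the bare cone, or 24 to 28 mm above the rim of the equal sleeve below; pushed farther it wedges. May be absent.
- sleeve_green: Green tapered sleeve, 60 g, wide open end down, 72 mm high: hollow cone, 64 mm across at the rim, 41 mm at height 53, then a solid neck 33 mm across up to 72, to grip. Origin: centre of the bottom rim, z up the axis. Resting loosely its rim is 4 to 8 mm above the tray floor on the bare cone, or 24 to 28 mm above the rim of the equal sleeve below; pushed farther it wedges. May be absent.
- sleeve_orange: Orange tapered sleeve, 60 g, wide open end down, 72 mm high: hollow cone, 64 mm across at the rim, 41 mm at height 53, then a solid neck 33 mm across up to 72, to grip. Origin: centre of the bottom rim, z up the axis. Resting loosely its rim is 4 to 8 mm above the tray floor on the bare cone, or 24 to 28 mm above the rim of the equal sleeve below; pushed farther it wedges. May be absent.
- sleeve_yellow: Yellow tapered sleeve, 60 g, wide open end down, 72 mm high: hollow cone, 64 mm across at the rim, 41 mm at height 53, then a solid neck 33 mm across up to 72, to grip. Origin: centre of the bottom rim, z up the axis. Resting loosely its rim is 4 to 8 mm above the tray floor on the bare cone, or 24 to 28 mm above the rim of the equal sleeve below; pushed farther it wedges. May be absent.
- reagent_1: White reagent bottle with a blue band, 50 mm across, 135 mm high, a bystander; origin at the centre of its foot.
- reagent_2: White reagent bottle with a blue band, 46 mm across, 100 mm high, a bystander; origin at the centre of its foot.
- reagent_3: White reagent bottle with a blue band, 40 mm across, 85 mm high, a bystander; origin at the centre of its foot.
There are look-alikes about, which are no part of the job. Several things look just like the sleeve_orange: the one meant starts nearest to the robot's base.

How it is judged:
On the way, in this order (a step that is already met when the one before it is completed fails the run):
1. the drawer is pulled fully out (over 125 mm) (value of joint drawer above 0.125 m), for 0.2 s.
2. with the drawer still out, every sleeve is nested upright on the cone, one over another (value of joint drawer above 0.11 m and horizontal distance between each of sleeve_blue, sleeve_green, sleeve_orange, sleeve_yellow and cone_foot below 0.007 m and angle between each of sleeve_blue, sleeve_green, sleeve_orange, sleeve_yellow's own z axis and vertical below 0.1 rad and z of sleeve_blue in the frame of cone_foot between 0.001 and 0.095 m and (z of sleeve_blue in the frame of sleeve_green above 0.019 m or z of sleeve_blue in the frame of sleeve_green below -0.019 m) and (z of sleeve_blue in the frame of sleeve_orange above 0.019 m or z of sleeve_blue in the frame of sleeve_orange below -0.019 m) and (z of sleeve_blue in the frame of sleeve_yellow above 0.019 m or z of sleeve_blue in the frame of sleeve_yellow below -0.019 m) and z of sleeve_green in the frame of cone_foot between 0.001 and 0.095 m and (z of sleeve_green in the frame of sleeve_orange above 0.019 m or z of sleeve_green in the frame of sleeve_orange below -0.019 m) and (z of sleeve_green in the frame of sleeve_yellow above 0.019 m or z of sleeve_green in the frame of sleeve_yellow below -0.019 m) and z of sleeve_orange in the frame of cone_foot between 0.001 and 0.095 m and (z of sleeve_orange in the frame of sleeve_yellow above 0.019 m or z of sleeve_orange in the frame of sleeve_yellow below -0.019 m) and z of sleeve_yellow in the frame of cone_foot between 0.001 and 0.095 m), for 0.3 s.
At the end, for the whole second after the job is handed in: The drawer is shut to within 6 mm; every sleeve present stands in the one stack on the cone, its axis within 7 mm of the cone's and upright within 0.1 rad, its rim 1 to 95 mm above the tray floor and at least 19 mm above the rim of the sleeve below; all at rest and released (value of joint drawer below 0.006 m and horizontal distance between each of sleeve_blue, sleeve_green, sleeve_orange, sleeve_yellow and cone_foot below 0.007 m and angle between each of sleeve_blue, sleeve_green, sleeve_orange, sleeve_yellow's own z axis and vertical below 0.1 rad and z of sleeve_blue in the frame of cone_foot between 0.001 and 0.095 m and (z of sleeve_blue in the frame of sleeve_green above 0.019 m or z of sleeve_blue in the frame of sleeve_green below -0.019 m) and (z of sleeve_blue in the frame of sleeve_orange above 0.019 m or z of sleeve_blue in the frame of sleeve_orange below -0.019 m) and (z of sleeve_blue in the frame of sleeve_yellow above 0.019 m or z of sleeve_blue in the frame of sleeve_yellow below -0.019 m) and z of sleeve_green in the frame of cone_foot between 0.001 and 0.095 m and (z of sleeve_green in the frame of sleeve_orange above 0.019 m or z of sleeve_green in the frame of sleeve_orange below -0.019 m) and (z of sleeve_green in the frame of sleeve_yellow above 0.019 m or z of sleeve_green in the frame of sleeve_yellow below -0.019 m) and z of sleeve_orange in the frame of cone_foot between 0.001 and 0.095 m and (z of sleeve_orange in the frame of sleeve_yellow above 0.019 m or z of sleeve_orange in the frame of sleeve_yellow below -0.019 m) and z of sleeve_yellow in the frame of cone_foot between 0.001 and 0.095 m and linear speed of each of sleeve_blue, sleeve_green, sleeve_orange, sleeve_yellow below 0.02 m/s); the robot touches nothing.
It fails at once if with the fingers on something, a sleeve is pressed onto the cone or another sleeve with more than 40 N of contact force (wedged) (contact force between the fingers and anything else above 2 N and (contact force between sleeve_blue and sleeve_green above 40 N or contact force between any of sleeve_blue, sleeve_green and sleeve_orange above 40 N or contact force between any of sleeve_blue, sleeve_green, sleeve_orange and sleeve_yellow above 40 N or contact force between any of sleeve_blue, sleeve_green, sleeve_orange, sleeve_yellow and cabinet above 40 N)).
It fails at once if a sleeve strikes the cone or another sleeve with more than 80 N of contact force (dropped, wedged) (contact force between sleeve_blue and sleeve_green above 80 N or contact force between any of sleeve_blue, sleeve_green and sleeve_orange above 80 N or contact force between any of sleeve_blue, sleeve_green, sleeve_orange and sleeve_yellow above 80 N or contact force between any of sleeve_blue, sleeve_green, sleeve_orange, sleeve_yellow and cabinet above 80 N).
It fails at once if a bottle is moved by more than 20 mm or tipped (distance of any of reagent_1, reagent_2, reagent_3 from where it was at the start of the episode above 0.02 m or angle between any of reagent_1, reagent_2, reagent_3's own z axis and vertical above 0.3 rad).
Of sleeve_blue, sleeve_green, sleeve_orange, sleeve_yellow only 3 to 4 are there at a start; the rules pass over those that are not, and their reading is None.
At some moment in a run one of sleeve_blue, sleeve_green, sleeve_orange, sleeve_yellow may be knocked a few centimetres aside while the robot is not near it.
It also fails if it takes over 210 s, if anything falls off the work surface, if the arm or the gripper's body presses on something with over 40 N, if the wrist force passes 120 N, or if a joint passes its speed limit or range.

## Robot

A 6-joint arm with a two-finger parallel gripper is mounted at the origin on a cart in front of the work surface, level with it; the furniture and walls round the work are solid. World frame = base frame: x ahead of the robot, y to its left, z up, the work surface at z = 0. Lengths are in m, angles in rad, forces in N, time in s.
With the tool pointing down it reaches from about 0.375 to 0.975 m from the base axis. Payload 3.8 kg.
Tool frame: the origin (TCP) lies at the very end of the fingers, on their centre line; the grasp point (between the pads) lies 19 mm behind it; z points along the fingers, y is the line along which they close (so a half turn about z gives the same grasp; the last joint's range is limited). The gripper opens to 88 mm and grips with 3 to 60 N. Pads are 18 mm wide; open, the fingers measure 123 mm over their backs; the gripper's body (75 mm by 187 mm) begins 45 mm behind the grasp point.
Start: joints at [-1.272, 0.264, 1.604, -0, 1.274, -0.037], TCP at [0.222, -0.637, 0.239] pointing down, gripper open.
Joint ranges: [-2.63, 2.63], [-0.94, 2.18], [0.31, 2.57], [-1.31, 4.45], [0, 2.66], [-2.55, 2.55]. Speed limits (rad/s): [2.57, 2.57, 3.14, 3.14, 3.14, 3.14].

## Interface

Orientations are given as a unit quaternion [x, y, z, w].
In Python, from plant import bot, imaging gives the robot as it stands.
- The arm moves only by the tool carry_out, never from a script. Its argument "targets" is a list of rows, each a list of 3 entries, a list of its own where there are three numbers: the shift along the tool's x, y, z in mm, then the turn, a rotation vector about the tool's x, y, z in degrees, then the opening, from 0 (shut) to 1 (fully open). In form: [[[tx, ty, tz], [ax, ay, az], hand], ...]. A call has 1 to 12 rows; each row shifts and turns the commanded pose from where the row before left it, along the tool's axes as they then stand; what a row does not reach is not made up. A row lasts 1/12 s, in which the tool goes at most 41.7 mm and 7.16 degrees, less where a joint would pass 70% of its speed; a pose out of reach is approached as far as the arm can. A call is refused whole if a number of a shift passes 41.7 or a number of a turn 7.16, either way. A call with a gripper value outside its range is refused whole. The fingers move at their own pace and stop on an object; "squeeze" is the grip in N (left out, the last holds). Time passes only in rows, so rows that do not move let the fingers close. It gives the time, the measured TCP pose, the force, the opening and the grip force at its end, in the units of the state.
- bot.state(): the state, without advancing time (a new reading comes with each control period).
- imaging.snapshot(name): name is "side" or "top"; returns the picture (480x640x3 uint8, red, green, blue); there is no depth.
- imaging.get_calibration(name): a dict with "intrinsics" (3x3 intrinsics, pixels), "k1" (the pictures are not rectified: a ray, as slopes to the right and down, at radius r is drawn at 1 + k1 r^2 times it, then the intrinsics apply), "R" (3x3) and "t" (3): a world point X has camera coordinates R X + t. Camera axes: x right, y down, z forward; pixel columns grow to the right and rows downward; lengths in m; the calibration is good to about 2 mm. A picture is of the moment at which its call begins. get_calibration takes no time and is no camera call.
- bot.close_job(): hands the job in; it is judged then, once.
The state is a dict: "time": time; "joint_pos": joint angles; "qvel": joint speeds; "joint_torque": joint torques, N m; "tcp_pos": TCP position; "tool_rot": TCP orientation; "contact_force": force on the tool from outside, world axes, zero at the start; "wrist_torque": the same for the moment, N m; "gripper_width": finger opening in m; "grip_force": force on a finger pad.
Only numpy, scipy, OpenCV 4.12 (cv2) and the standard library are available. Lean on these libraries where they do the work, as an engineer would, in place of code of your own. Each camera call takes 0.05 s, during which the arm holds its last target. There are 200 camera calls.

## Working session

There is one attempt and no reset: what is moved stays moved. The work goes in short steps, Python scripts to look and compute and a tool call to move; the robot and the scene stay as the last step left them, time stands still between calls to the robot, and variables do not carry over. Pictures are saved under pics/ and viewed, at most 14 in all, crops included, and the job is handed in when it is done.

Besides the shell and the picture viewer there is one more tool, called after ">>>" as a command line: name --argument value ..., lists and objects as JSON in quotes. carry_out: Moves the arm, as the interface text tells. Its arguments: {"type":"object","properties":{"targets":{"type":"array","items":{"type":"array"}},"squeeze":{"type":"number"}},"required":["targets"]}

```bash
mkdir -p pics; ls; python3 - <<'E'
from plant import bot, imaging
import cv2
s=bot.state(); print(s)
for n in("side","top"):
    c=imaging.get_calibration(n); print(n,c)
    cv2.imwrite(f"pics/{n}0.png",imaging.snapshot(n)[:,:,::-1])
E
```

```text
pics
{'time': 0.0, 'joint_pos': array([-1.27186899e+00,  2.64725742e-01,  1.60537303e+00, -2.63916972e-05,
        1.27369175e+00, -3.69194358e-02]), 'qvel': array([-0.00148653, -0.00022433, -0.00096746,  0.0004981 , -0.00126511,
       -0.00101502]), 'joint_torque': array([-1.92624893e-04, -5.02118790e+01, -3.56876922e+01,  7.28619075e-02,
        2.93393922e-02, -1.96234132e-04]), 'tcp_pos': array([ 0.22222715, -0.63661669,  0.237407  ]), 'tool_rot': array([ 9.85932724e-01,  1.67139030e-01, -1.56058579e-04, -1.08786934e-03]), 'contact_force': array([ 0.22389756, -0.5927588 ,  0.28594236]), 'wrist_torque': array([ 0.0145284 , -0.01949709, -0.00859896]), 'grip_force': 0.0, 'gripper_width': 0.0883644833169759}
side {'intrinsics': array([[511.37592943,   0.        , 318.30653468],
       [  0.        , 511.37592943, 244.98860441],
       [  0.        ,   0.        ,   1.        ]]), 'k1': -0.03474233378132461, 'R': array([[ 0.9754042 ,  0.22009436, -0.01204659],
       [ 0.18039336, -0.82847746, -0.53017294],
       [-0.1266684 ,  0.51495978, -0.84780395]]), 't': array([-0.4556316 , -0.3843572 ,  1.61957089])}
top {'intrinsics': array([[571.82844758,   0.        , 319.83296116],
       [  0.        , 571.82844758, 235.67736792],
       [  0.        ,   0.        ,   1.        ]]), 'k1': -0.08428167105259755, 'R': array([[-0.33811499, -0.94109501, -0.00429407],
       [-0.73213796,  0.26590268, -0.62711225],
       [ 0.59131401, -0.2088922 , -0.77891706]]), 't': array([-0.22414873,  0.62064856,  0.99399324])}
```

View pics/side0.png

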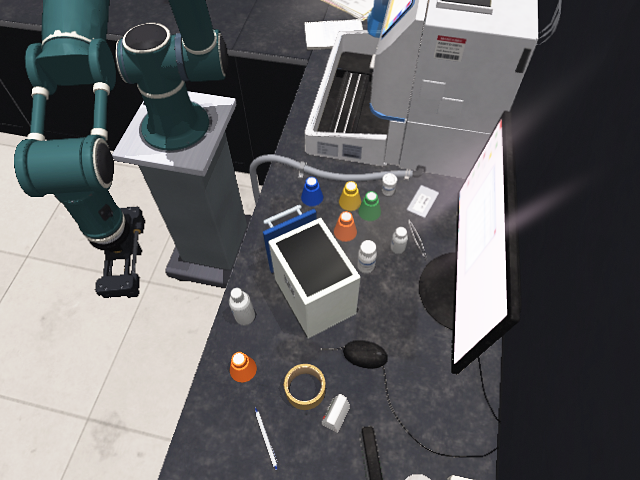

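View pics/top0.png

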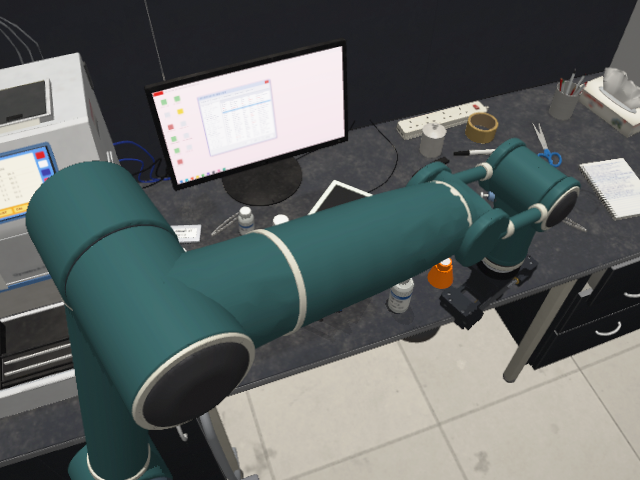

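Side view: sleeves are at blue (312,190), yellow (350,195), green (371,204) and orange (346,225). An orange look-alike is at (242,366). The cabinet is at about (312,275) with its blue front at (285,240). In the top view the arm hides most of the scene.

```bash
cat > h.py <<'E'
import numpy as np, cv2
from plant import bot, imaging
from scipy.spatial.transform import Rotation as Ro
def proj(n,X):
    c=imaging.get_calibration(n); p=np.atleast_2d(X)@c["R"].T+c["t"]; s=p[:,:2]/p[:,2:]
    s=s*(1+c["k1"]*(s**2).sum(1,keepdims=True)); K=c["intrinsics"]; return s*K[0,0]+K[:2,2]
def back(n,uv,z):
    c=imaging.get_calibration(n); K=c["intrinsics"]; d=(np.array(uv,float)-K[:2,2])/K[0,0]; s=d.copy()
    for _ in range(20): s=d/(1+c["k1"]*(s@s))
    r=c["R"].T@np.append(s,1); o=-c["R"].T@c["t"]; return o+r*(z-o[2])/r[2]
def tool(v):  # world shift -> tool axes (mm)
    return np.round(Ro.from_quat(bot.state()["tool_rot"]).inv().apply(v)*1000,1)
E
python3 - <<'E'
from h import *
im=cv2.imread("pics/side0.png")
c=cv2.resize(im[160:345,215:435],None,fx=3.6,fy=3.2,interpolation=cv2.INTER_CUBIC)
c=cv2.resize(im[165:340,220:430],None,fx=3.4,fy=3.4,interpolation=cv2.INTER_CUBIC); cv2.imwrite("pics/c0.png",c)
for k,uv in dict(blue=(312,184),yel=(350,188),gre=(371,197),ora=(346,217),ora2=(240,358)).items():
    p=back("side",uv,.072); print(k,p.round(3),np.hypot(*p[:2]).round(3))
E
```

```text
blue [ 0.496 -0.202  0.072] 0.535
yel [ 0.6   -0.193  0.072] 0.63
gre [ 0.66  -0.211  0.072] 0.693
ora [ 0.607 -0.29   0.072] 0.673
ora2 [ 0.451 -0.715  0.072] 0.845
```

View pics/c0.png

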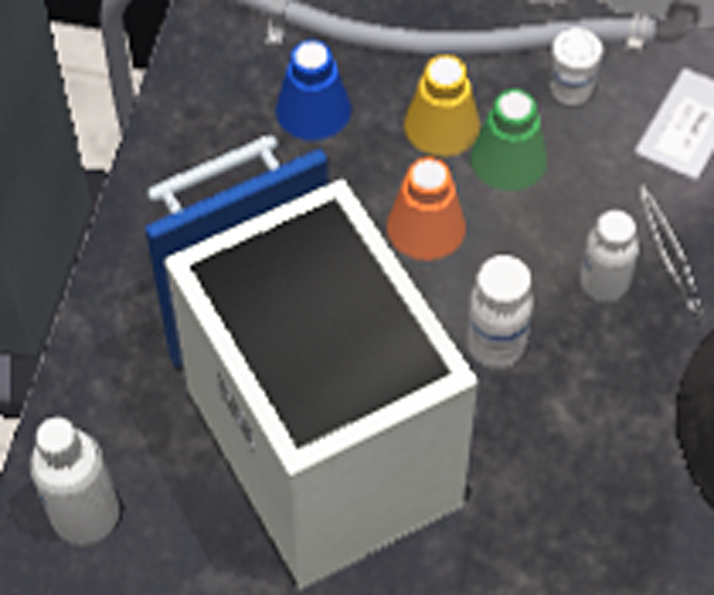

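The crop confirms it: orange candidates are (346,225), 0.673 m from base, and (242,366), 0.845 m. I choose (346,225), the nearer one. The handle bar runs from (264.7,221) to (300,207). The bottles are at (242,308), (367,255) and (399,240); the white jar at (389,184) may also count as one.

```bash
python3 - <<'E'
from h import *
from scipy.optimize import least_squares
uv=np.array([(269.4,242),(320.6,218.8),(359.4,276.2),(307.4,303.2),(264.7,220.9),(300,206.8)])
def P(q):
    x,y,a=q; f=np.array([np.cos(a),np.sin(a)]); l=np.array([-f[1],f[0]])
    L=[(-.075,-.068,.192),(-.075,.068,.192),(.105,.068,.192),(.105,-.068,.192),(-.075-q4,-.045,.166),(-.075-q4,.045,.166)]
    return np.array([[*(np.array([x,y])+u*f+v*l),z] for u,v,z in L])
for q4 in(.035,.05,.06):
    r=least_squares(lambda q:(proj("side",P(q))-uv).ravel(),[.5,-.35,-1])
    print(q4,r.x.round(4),np.degrees(r.x[2]).round(1),r.fun.round(1)); p=P(r.x); print("handle",p[4:].mean(0).round(4), "front width dir")
for k,u in dict(blue=(311.5,181.5),yel=(351.5,185.9),gre=(371.8,195.9),ora=(346.5,216.2)).items(): print(k,back("side",u,.072).round(4))
for k,u,z in (("b1",(236.5,293),.135),("b2",(368,246),.1),("b3",(400,230),.085),("jar",(389.5,178),.06)): print(k,back("side",u,z).round(3))
E
```

```text
0.035 [ 0.5558 -0.4798 -0.8361] -47.9 [-3.  -3.6 -1.9 -4.8  0.1 -3.4 -3.  -2.2  5.   8.5  3.3  7.1]
handle [ 0.482  -0.3982  0.166 ] front width dir
0.05 [ 0.5586 -0.4829 -0.8396] -48.1 [-2.1 -2.4 -0.8 -3.5  1.1 -1.8 -2.2 -0.7  3.1  5.1  1.4  3.9]
handle [ 0.4751 -0.3899  0.166 ] front width dir
0.06 [ 0.5604 -0.485  -0.8422] -48.3 [-1.5 -1.5 -0.1 -2.6  1.7 -0.7 -1.8  0.4  1.8  2.8  0.1  1.7]
handle [ 0.4705 -0.3843  0.166 ] front width dir
blue [ 0.4926 -0.1934  0.072 ]
yel [ 0.6022 -0.1854  0.072 ]
gre [ 0.6616 -0.2073  0.072 ]
ora [ 0.6082 -0.2869  0.072 ]
b1 [ 0.413 -0.591  0.135]
b2 [ 0.679 -0.383  0.1  ]
b3 [ 0.75  -0.309  0.085]
jar [ 0.699 -0.126  0.06 ]
```

```bash
cat >> h.py <<'E'
def go(x,y,z,yaw=None):
    """print turn (deg about tool z) so tool y lies along world yaw (mod 180), then shift after the turn"""
    s=bot.state(); R=Ro.from_quat(s["tool_rot"]); ty=R.as_matrix()[:,1]; tz=R.as_matrix()[:,2]
    d=np.array([x,y,z])-s["tcp_pos"]; a=0
    if yaw is not None:
        cur=np.degrees(np.arctan2(ty[1],ty[0])); a=-((yaw-cur+90)%180-90)
    R2=R*Ro.from_rotvec([0,0,np.radians(a)])
    print("t",s["time"].round(2),"tcp",s["tcp_pos"].round(4),"tilt",tz.round(3),"turn",round(a,1),"j6",s["joint_pos"][5].round(2),"shift",R2.inv().apply(d*1000).round(1))
E
python3 - <<'E'
from h import *
from scipy.optimize import least_squares
uv=np.array([(269.4,242),(320.6,218.8),(359.4,276.2),(307.4,303.2),(264.7,220.9),(300,206.8)])
def P(q):
    x,y,a,q4=q; f=np.array([np.cos(a),np.sin(a)]); l=np.array([-f[1],f[0]])
    L=[(-.075,-.068,.192),(-.075,.068,.192),(.105,.068,.192),(.105,-.068,.192),(-.075-q4,-.045,.166),(-.075-q4,.045,.166)]
    return np.array([[*(np.array([x,y])+u*f+v*l),z] for u,v,z in L])
r=least_squares(lambda q:(proj("side",P(q))-uv).ravel(),[.5,-.35,-1,.05])
print(r.x.round(4),np.degrees(r.x[2]).round(1),r.fun.round(1)); h=P(r.x)[4:].mean(0); print(h.round(4))
a=r.x[2]; g=h+.02*np.array([np.cos(a),np.sin(a),0]); print(g)
print(Ro.from_quat(bot.state()["tool_rot"]).as_matrix().round(3))
go(g[0],g[1],.24,np.degrees(a)+90)
E
```

```text
[ 0.5622 -0.487  -0.8449  0.0696] -48.4 [-1.  -0.8  0.5 -1.8  2.2  0.4 -1.4  1.4  0.7  0.6 -1.1 -0.3]
[ 0.4662 -0.3788  0.166 ]
[ 0.47944407 -0.39379337  0.166     ]
[[ 0.944  0.33  -0.001]
 [ 0.33  -0.944  0.002]
 [ 0.    -0.002 -1.   ]]Traceback (most recent call last):
  File "<stdin>", line 12, in <module>
  File "h.py", line 20, in go
    print("t",s["time"].round(2),"tcp",s["tcp_pos"].round(4),"tilt",tz.round(3),"turn",round(a,1),"j6",s["joint_pos"][5].round(2),"shift",R2.inv().apply(d*1000).round(1))
              ^^^^^^^^^^^^^^^
AttributeError: 'float' object has no attribute 'round'
```

```bash
sed -i 's/s\["time"\].round(2)/round(float(s["time"]),2)/' h.py; python3 - <<'E'
from h import *
go(.4794,-.3938,.24,41.6)
E
```

```text
t 0.1 tcp [ 0.2222 -0.6367  0.2375] tilt [-0.001  0.002 -1.   ] turn 67.6 j6 -0.04 shift [ -10.9 -353.6   -2.2]
```

>>> carry_out --targets '[[[0,0,0],[0,0,6.8],0],[[0,0,0],[0,0,6.8],0],[[0,0,0],[0,0,6.8],0],[[0,0,0],[0,0,6.8],0],[[0,0,0],[0,0,6.8],0],[[0,0,0],[0,0,6.8],0],[[0,0,0],[0,0,6.8],0],[[0,0,0],[0,0,6.8],0],[[0,0,0],[0,0,6.8],0],[[0,0,0],[0,0,6.5],0],[[0,0,0],[0,0,0],0]]'

```text
time: 1.02
tcp_pos: [0.2223, -0.6369, 0.238]
tool_rot: [0.911, -0.412, -0.0, -0.0]
contact_force: [0.6, 0.1, 0.3]
gripper_width: 0.017
grip_force: 0.0
```

>>> carry_out --targets '[[[-1,-20,0],[0,0,0],0],[[-1,-36,0],[0,0,0],0],[[-1,-36,0],[0,0,0],0],[[-1,-36,0],[0,0,0],0],[[-1,-36,0],[0,0,0],0],[[-1,-36,0],[0,0,0],0],[[-1,-36,0],[0,0,0],0],[[-1,-36,0],[0,0,0],0],[[-1,-36,0],[0,0,0],0],[[-1,-25,0],[0,0,0],0],[[-1,-20,0],[0,0,0],0],[[0,0,0],[0,0,0],0]]'

```text
time: 2.02
tcp_pos: [0.4818, -0.3919, 0.2383]
tool_rot: [0.913, -0.407, -0.0, -0.001]
contact_force: [0.2, 0.0, 0.1]
gripper_width: 0.0003
grip_force: 0.0
```

```bash
python3 - <<'E'
from h import *
go(.4794,-.3938,.15,41.6)
for n,(x0,x1,y0,y1) in dict(side=(200,410,130,330)).items():
    im=imaging.snapshot(n)[:,:,::-1]
    cv2.imwrite("pics/s1.png",cv2.resize(im[y0:y1,x0:x1],None,fx=3,fy=3,interpolation=cv2.INTER_CUBIC))
print(proj("side",bot.state()["tcp_pos"]))
E
```

```text
t 2.02 tcp [ 0.4818 -0.3919  0.2383] tilt [ 0.001  0.002 -1.   ] turn 0.3 j6 1.69 shift [-0.1  3.2 88.3]
[[284.43409733 201.52585257]]
```

View pics/s1.png

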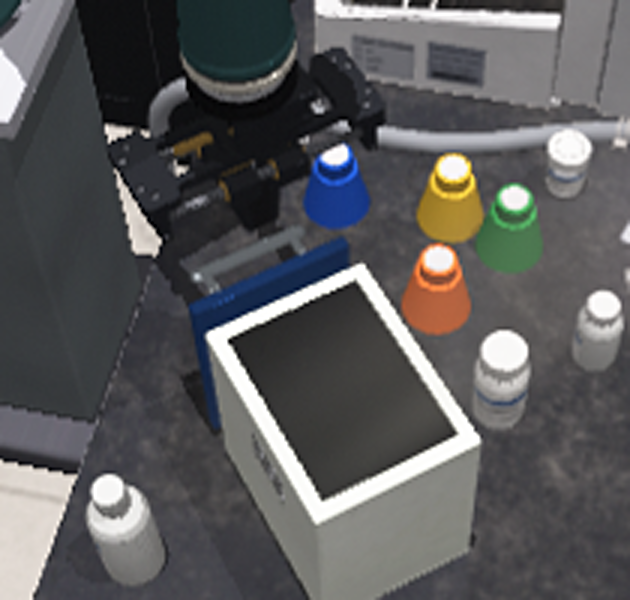

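The closed fingertips show at (285,203), above and just behind the bar, which matches their projection at (284,201). I'm lowering into the gap.

>>> carry_out --targets '[[[0,1,12],[0,0,0],0],[[0,1,12],[0,0,0],0],[[0,1,12],[0,0,0],0],[[0,0,12],[0,0,0],0],[[0,0,10],[0,0,0],0],[[0,0,10],[0,0,0],0],[[0,0,10],[0,0,0],0],[[0,0,8],[0,0,0],0],[[0,0,0],[0,0,0],0]]'

```text
time: 2.82
tcp_pos: [0.476, -0.3961, 0.1501]
tool_rot: [0.912, -0.41, -0.002, -0.001]
contact_force: [-0.4, 0.5, -0.4]
gripper_width: 0.001
grip_force: 0.0
```

>>> carry_out --targets '[[[-4,0,0],[0,0,0],0],[[-6,0,0],[0,0,0],0],[[-10,0,0],[0,0,0],0],[[-12,0,0],[0,0,0],0],[[-12,0,0],[0,0,0],0],[[-12,0,0],[0,0,0],0],[[-12,0,0],[0,0,0],0],[[-12,0,0],[0,0,0],0],[[-12,0,0],[0,0,0],0],[[-12,0,0],[0,0,0],0],[[-12,0,0],[0,0,0],0],[[-12,0,0],[0,0,0],0]]'

```text
time: 3.82
tcp_pos: [0.3929, -0.3019, 0.1533]
tool_rot: [0.912, -0.41, 0.003, 0.001]
contact_force: [29.6, -32.7, -23.9]
gripper_width: 0.0002
grip_force: 22.9
```

>>> carry_out --targets '[[[-8,0,0],[0,0,0],0],[[-5,0,0],[0,0,0],0],[[-4,0,0],[0,0,0],0],[[0,0,0],[0,0,0],0]]'

```text
time: 4.15
tcp_pos: [0.3932, -0.3018, 0.1578]
tool_rot: [0.912, -0.41, 0.02, 0.008]
contact_force: [35.2, -38.4, -25.3]
gripper_width: 0.0011
grip_force: 25.2
```

>>> carry_out --targets '[[[12,0,0],[0,0,0],0],[[12,0,0],[0,0,0],0],[[0,0,0],[0,0,0],0]]'

```text
time: 4.4
tcp_pos: [0.3968, -0.3068, 0.1524]
tool_rot: [0.912, -0.411, -0.001, -0.0]
contact_force: [-0.2, 0.4, -0.2]
gripper_width: 0.0001
grip_force: 0.0
```

```bash
python3 - <<'E'
from h import *
im=imaging.snapshot("side")[:,:,::-1]
cv2.imwrite("pics/s2.png",cv2.resize(im[130:330,190:400],None,fx=3,fy=3,interpolation=cv2.INTER_CUBIC))
print(bot.state()["tcp_pos"],bot.state()["contact_force"])
E
```

```text
[ 0.39578759 -0.30566621  0.15182099] [0.49403714 0.88156171 0.20489039]
```

View pics/s2.png

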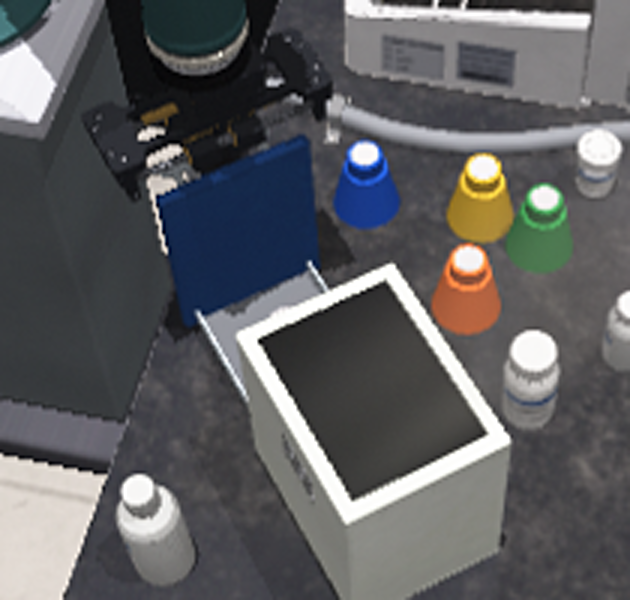

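The drawer is out and the blue front stands well off the cabinet, its top edge running from (244,196) to (293,177). The cone is almost hidden behind the cabinet, with only its top at (285,233).

```bash
python3 - <<'E'
from h import *
f=np.array([np.cos(-.8449),np.sin(-.8449)]); l=np.array([-f[1],f[0]]); c=np.array([.5622,-.487])
print("cone axis if full out",c-.14*f)
for n,u,z in(("fl",(244,195.7),.19),("fr",(292.7,177.3),.19),("cl",(269.7,242),.192),("cr",(319.5,218.8),.192),("conetop",(284.5,233.8),.066)):
    p=back("side",u,z)[:2]-c; print(n,(p+c).round(4),"x",(p@f).round(4),"y",(p@l).round(4))
print("tcp", ((bot.state()["tcp_pos"][:2]-c)@f).round(4))
im=imaging.snapshot("top")[:,:,::-1]; cv2.imwrite("pics/t2.png",im); print(proj("top",[*(c-.14*f),.066]))
E
```

```text
cone axis if full out [ 0.46926715 -0.38229334]
fl [ 0.3686 -0.3626] x -0.2216 y -0.0622
fr [ 0.4689 -0.283 ] x -0.2145 y 0.0657
cl [ 0.4649 -0.4774] x -0.0717 y -0.0664
cr [ 0.5607 -0.3915] x -0.0724 y 0.0622
conetop [ 0.4625 -0.3707] x -0.1531 y 0.0026
tcp -0.2461
[[309.58235271 294.58528696]]
```

View pics/t2.png

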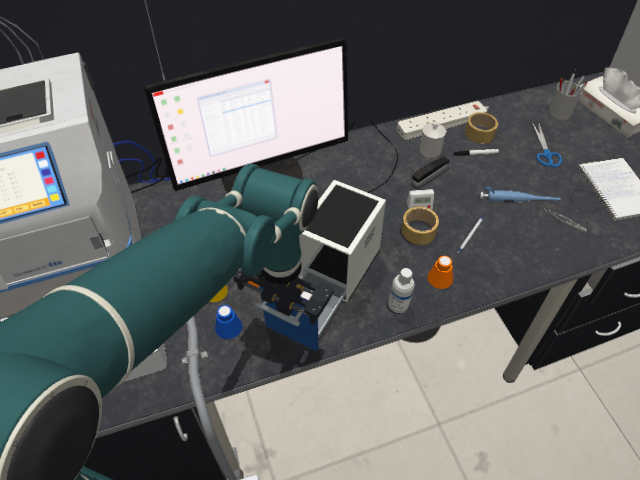

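>>> carry_out --targets '[[[0,0,-20],[0,0,0],0],[[0,0,-35],[0,0,0],0],[[0,0,-40],[0,0,0],0],[[0,0,-40],[0,0,0],0.6],[[0,0,0],[0,0,0],0.6]]'

```text
time: 4.92
tcp_pos: [0.3989, -0.3078, 0.296]
tool_rot: [0.912, -0.41, 0.006, 0.002]
contact_force: [0.4, -0.1, 1.2]
gripper_width: 0.0117
grip_force: 0.0
```

```bash
python3 - <<'E'
from h import *
go(.6616,-.2073,.16,41.6); go(.6616,-.2073,.16)
E
```

```text
t 4.92 tcp [ 0.3989 -0.3078  0.296 ] tilt [ 0.009 -0.008 -1.   ] turn -0.0 j6 1.71 shift [  97.7 -263.   137.6]
t 4.92 tcp [ 0.3989 -0.3078  0.296 ] tilt [ 0.009 -0.008 -1.   ] turn 0 j6 1.71 shift [  97.5 -263.   137.6]
```

>>> carry_out --targets '[[[12,-22,0],[0,0,0],0.6],[[12,-35,0],[0,0,0],0.6],[[12,-35,0],[0,0,0],0.6],[[12,-35,0],[0,0,0],0.6],[[12,-35,10],[0,0,0],0.6],[[12,-35,30],[0,0,0],0.6],[[12,-33,30],[0,0,0],0.6],[[10,-33,30],[0,0,0],0.6],[[4,0,28],[0,0,0],0.6],[[0,0,10],[0,0,0],0.6],[[0,0,0],[0,0,0],0.6]]'

```text
time: 5.83
tcp_pos: [0.6444, -0.2078, 0.1536]
tool_rot: [0.912, -0.41, -0.005, 0.001]
contact_force: [-1.6, -0.6, -0.0]
gripper_width: 0.053
grip_force: 0.0
```

```bash
python3 - <<'E'
from h import *
a=imaging.snapshot("side")[120:320,190:450,::-1]; b=imaging.snapshot("top")[190:350,150:358,::-1]
a=cv2.resize(a,(520,400),interpolation=cv2.INTER_CUBIC)
cv2.imwrite("pics/s3.png",cv2.resize(a,None,fx=1.5,fy=1.5)); cv2.imwrite("pics/t3.png",cv2.resize(b,None,fx=3.7,fy=3.7,interpolation=cv2.INTER_CUBIC))
go(.6616,-.2073,.056,41.6); print(bot.state()["gripper_width"])
E
```

```text
t 5.93 tcp [ 0.6471 -0.2096  0.159 ] tilt [-0.002  0.001 -1.   ] turn -0.1 j6 2.07 shift [  8.  -12.5 103. ]
0.05318282379878106
```

View pics/s3.png

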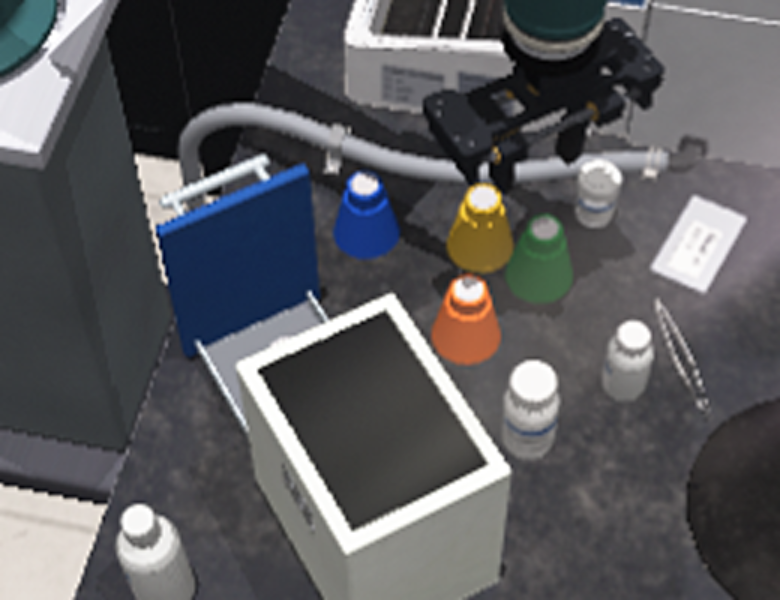

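View pics/t3.png

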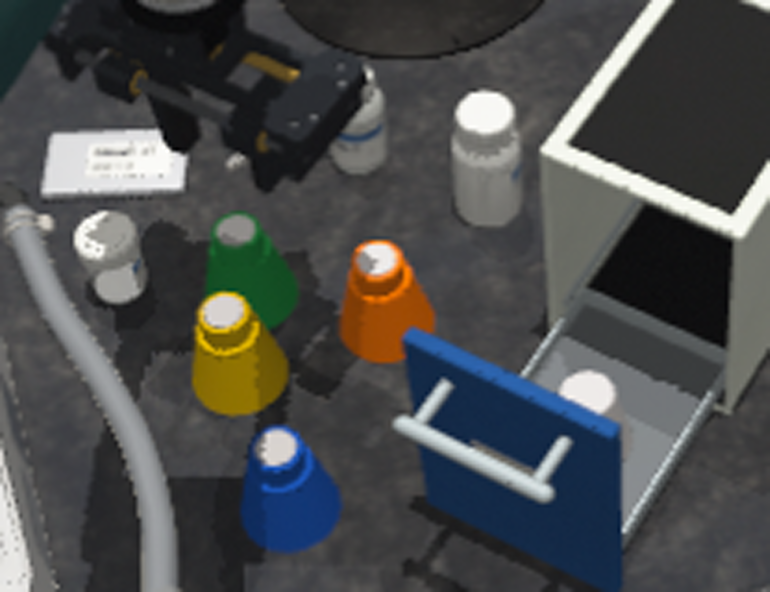

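Top view crop: sleeve tops are green (213.8,252.2), yellow (210.5,273.8), orange (252.4,259.7) and blue (224.9,310.8), and the cone top is at (308.6,295.7). All four sleeves stand as before. I'll triangulate these with the side view.

```bash
cat >> h.py <<'E'
from scipy.optimize import least_squares
def tri(us,ut):
    r=least_squares(lambda X:np.r_[(proj("side",X)-us).ravel(),(proj("top",X)-ut).ravel()],[.6,-.3,.07]); return r.x,r.fun
E
python3 - <<'E'
from h import *
for k,us,ut in(("green",(371.7,196.3),(213.8,252.2)),("yel",(351.3,186.3),(210.5,273.8)),("ora",(346.3,217),(252.4,259.7)),("blue",(311.7,181.7),(224.9,310.8))):
    x,f=tri(us,ut); print(k,x.round(4),f.round(1),"side",back("side",us,.072).round(4)[:2],"top",back("top",ut,.072).round(4)[:2])
print("cone",back("top",(308.6,295.7),.066))
s=bot.state(); R=Ro.from_quat(s["tool_rot"])
go(.6616,-.2073,.056,41.6)
E
```

```text
green [ 0.6615 -0.2045  0.0669] [ 0.1 -0.1  0.1  0.1] side [ 0.6616 -0.2087] top [ 0.6577 -0.2042]
yel [ 0.6016 -0.1826  0.0672] [ 0.1 -0.1  0.1  0.1] side [ 0.6019 -0.1868] top [ 0.5983 -0.1824]
ora [ 0.6078 -0.2862  0.0674] [ 0. -0.  0.  0.] side [ 0.6081 -0.2896] top [ 0.6044 -0.2857]
blue [ 0.4922 -0.19    0.0669] [-0.  0. -0. -0.] side [ 0.4933 -0.1939] top [ 0.4889 -0.1899]
cone [ 0.46718499 -0.37920824  0.066     ]
t 5.93 tcp [ 0.6471 -0.2096  0.159 ] tilt [-0.002  0.001 -1.   ] turn -0.1 j6 2.07 shift [  8.  -12.5 103. ]
```

```bash
python3 - <<'E'
from h import *
go(.6597,-.2065,.056,41.6)
E
```

```text
t 5.93 tcp [ 0.6471 -0.2096  0.159 ] tilt [-0.002  0.001 -1.   ] turn -0.1 j6 2.07 shift [  6.2 -11.6 103. ]
```

>>> carry_out --targets '[[[3,-6,0],[0,0,0],0.6],[[3,-6,0],[0,0,0],0.6],[[0,0,15],[0,0,0],0.6],[[0,0,18],[0,0,0],0.6],[[0,0,18],[0,0,0],0.6],[[0,0,18],[0,0,0],0.6],[[0,0,18],[0,0,0],0.6],[[0,0,13],[0,0,0],0.6],[[0,0,3],[0,0,0],0.6],[[0,0,0],[0,0,0],0.6]]'

```text
time: 6.77
tcp_pos: [0.6605, -0.206, 0.0546]
tool_rot: [0.912, -0.41, -0.001, 0.0]
contact_force: [0.2, -0.7, 0.6]
gripper_width: 0.0527
grip_force: 0.0
```

```bash
python3 - <<'E'
from h import *
go(.6597,-.2065,.056,41.6)
E
```

```text
t 6.77 tcp [ 0.6605 -0.206   0.0546] tilt [-0.002  0.001 -1.   ] turn -0.1 j6 2.08 shift [-0.1  0.9 -1.4]
```

Good. Closing with a moderate grip, then lifting.

>>> carry_out --squeeze 15 --targets '[[[0,0,0],[0,0,0],0.2],[[0,0,0],[0,0,0],0.2],[[0,0,0],[0,0,0],0.2],[[0,0,0],[0,0,0],0.2],[[0,0,-5],[0,0,0],0.2],[[0,0,-15],[0,0,0],0.2],[[0,0,-30],[0,0,0],0.2],[[0,0,-40],[0,0,0],0.2],[[0,0,-40],[0,0,0],0.2],[[0,0,-40],[0,0,0],0.2],[[0,0,-40],[0,0,0],0.2],[[0,0,-15],[0,0,0],0.2]]'

```text
time: 7.77
tcp_pos: [0.6639, -0.207, 0.2912]
tool_rot: [0.912, -0.41, 0.006, -0.0]
contact_force: [0.9, -0.8, 0.7]
gripper_width: 0.0322
grip_force: 15.0
```

```bash
python3 - <<'E'
from h import *
go(.469,-.3816,.28,41.6)
E
```

```text
t 7.77 tcp [ 0.6639 -0.207   0.2912] tilt [ 0.011 -0.004 -1.   ] turn -0.1 j6 2.08 shift [  1.  261.7   9.6]
```

>>> carry_out --targets '[[[0,15,0],[0,0,0],0.2],[[0,28,0],[0,0,0],0.2],[[0,32,0],[0,0,0],0.2],[[0,32,0],[0,0,0],0.2],[[0,32,0],[0,0,0],0.2],[[0,32,0],[0,0,0],0.2],[[0,32,0],[0,0,0],0.2],[[0,28,0],[0,0,0],0.2],[[0,20,0],[0,0,0],0.2],[[0,10,0],[0,0,0],0.2],[[0,0,0],[0,0,0],0.2],[[0,0,0],[0,0,0],0.2]]'

```text
time: 8.77
tcp_pos: [0.4654, -0.379, 0.2802]
tool_rot: [0.912, -0.411, -0.001, -0.001]
contact_force: [-0.5, -0.7, -0.7]
gripper_width: 0.0323
grip_force: 15.0
```

```bash
python3 - <<'E'
from h import *
go(.469,-.3816,.28,41.6)
E
```

```text
t 8.77 tcp [ 0.4654 -0.379   0.2802] tilt [-0.001  0.001 -1.   ] turn -0.1 j6 1.69 shift [ 4.4 -1.   0.2]
```

>>> carry_out --targets '[[[2,-1,10],[0,0,0],0.2],[[2,0,20],[0,0,0],0.2],[[0,0,20],[0,0,0],0.2],[[0,0,20],[0,0,0],0.2],[[0,0,20],[0,0,0],0.2],[[0,0,20],[0,0,0],0.2],[[0,0,20],[0,0,0],0.2],[[0,0,10],[0,0,0],0.2],[[0,0,0],[0,0,0],0.2],[[0,0,0],[0,0,0],0.2]]'

```text
time: 9.6
tcp_pos: [0.4698, -0.3806, 0.1402]
tool_rot: [0.912, -0.41, -0.001, -0.0]
contact_force: [0.5, -0.6, -0.6]
gripper_width: 0.032
grip_force: 15.0
```

```bash
python3 - <<'E'
from h import *
b=imaging.snapshot("top")[240:350,260:370,::-1]
cv2.imwrite("pics/t4.png",cv2.resize(b,None,fx=5,fy=5,interpolation=cv2.INTER_CUBIC))
go(.469,-.3816,.09,41.6)
E
```

```text
t 9.65 tcp [ 0.4704 -0.3814  0.1415] tilt [ 0.001 -0.    -1.   ] turn -0.0 j6 1.69 shift [-0.8  1.1 51.5]
```

View pics/t4.png

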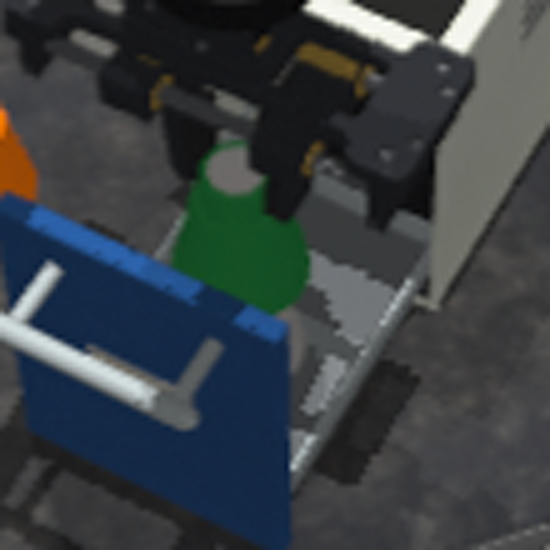

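The sleeve hangs upright and centred over the cone, whose side shows at (318,308). I'm lowering while watching the force.

>>> carry_out --targets '[[[0,0,10],[0,0,0],0.2],[[0,0,10],[0,0,0],0.2],[[0,0,10],[0,0,0],0.2],[[0,0,10],[0,0,0],0.2],[[0,0,6],[0,0,0],0.2],[[0,0,3],[0,0,0],0.2],[[0,0,0],[0,0,0],0.2],[[0,0,0],[0,0,0],0.2]]'

```text
time: 10.32
tcp_pos: [0.4694, -0.3816, 0.0918]
tool_rot: [0.912, -0.41, -0.0, -0.0]
contact_force: [-0.2, 0.3, 0.2]
gripper_width: 0.0324
grip_force: 15.0
```

```bash
python3 - <<'E'
from h import *
s=bot.state();print(s["wrist_torque"],s["contact_force"]); go(.469,-.3816,.0785,41.6)
u=back("top",(307.4,275),.159);print(u[:2]+[.0019,-.0022])
E
```

```text
[ 0.10963634 -0.04204577  0.04064703] [-0.22827549  0.29879122  0.24034656]
t 10.32 tcp [ 0.4694 -0.3816  0.0918] tilt [-0.  0. -1.] turn -0.1 j6 1.69 shift [-0.3  0.3 13.3]
[ 0.46213817 -0.37823976]
```

>>> carry_out --targets '[[[0,0,3],[0,0,0],0.2],[[0,0,2],[0,0,0],0.2],[[0,0,2],[0,0,0],0.2],[[0,0,1],[0,0,0],0.2],[[0,0,0],[0,0,0],0.2]]'

```text
time: 10.73
tcp_pos: [0.4693, -0.3815, 0.0838]
tool_rot: [0.912, -0.41, -0.0, -0.0]
contact_force: [0.3, -0.5, -2.0]
gripper_width: 0.0323
grip_force: 15.0
```

>>> carry_out --targets '[[[0,0,1],[0,0,0],0.2],[[0,0,1],[0,0,0],0.2],[[0,0,0],[0,0,0],0.2]]'

```text
time: 10.98
tcp_pos: [0.4694, -0.3815, 0.0819]
tool_rot: [0.912, -0.41, -0.0, -0.0]
contact_force: [0.3, 0.3, -0.9]
gripper_width: 0.0322
grip_force: 15.0
```

```bash
python3 - <<'E'
from h import *
s=bot.state();print(s["wrist_torque"],s["contact_force"],s["tcp_pos"])
E
```

```text
[ 0.14146271 -0.00456159  0.03798995] [ 0.32692179  0.3495539  -0.87782422] [ 0.46938171 -0.38152743  0.0818667 ]
```

>>> carry_out --targets '[[[0,0,1],[0,0,0],0.2],[[0,0,1],[0,0,0],0.2],[[0,0,0.5],[0,0,0],0.2],[[0,0,0],[0,0,0],0.2],[[0,0,0],[0,0,0],0.2]]'

```text
time: 11.4
tcp_pos: [0.4696, -0.3816, 0.0796]
tool_rot: [0.912, -0.41, 0.0, -0.0]
contact_force: [0.7, -0.7, -0.8]
gripper_width: 0.0324
grip_force: 15.0
```

>>> carry_out --targets '[[[0,0,1],[0,0,0],0.2],[[0,0,1],[0,0,0],0.2],[[0,0,0],[0,0,0],0.2],[[0,0,0],[0,0,0],0.2]]'

```text
time: 11.73
tcp_pos: [0.4698, -0.3817, 0.0776]
tool_rot: [0.912, -0.41, 0.0, -0.0]
contact_force: [0.8, 0.0, -0.3]
gripper_width: 0.0325
grip_force: 15.0
```

Within a few millimetres of loose seating, with no load. Opening slowly, then retreating.

>>> carry_out --targets '[[[0,0,0],[0,0,0],0.39],[[0,0,0],[0,0,0],0.41],[[0,0,0],[0,0,0],0.45],[[0,0,0],[0,0,0],0.55],[[0,0,0],[0,0,0],0.6],[[0,0,0],[0,0,0],0.6],[[0,0,-10],[0,0,0],0.6],[[0,0,-20],[0,0,0],0.6],[[0,0,-40],[0,0,0],0.6],[[0,0,-40],[0,0,0],0.6],[[0,0,-40],[0,0,0],0.6],[[0,0,-30],[0,0,0],0.6]]'

```text
time: 12.73
tcp_pos: [0.4702, -0.3822, 0.2625]
tool_rot: [0.912, -0.41, 0.002, 0.001]
contact_force: [1.0, 0.2, 0.5]
gripper_width: 0.0528
grip_force: 0.0
```

```bash
python3 - <<'E'
from h import *
go(.6000,-.1846,.1,41.6)
E
```

```text
t 12.73 tcp [ 0.4702 -0.3822  0.2625] tilt [ 0.003 -0.003 -1.   ] turn -0.1 j6 1.69 shift [ -62.3 -228.2  162.3]
```

>>> carry_out --targets '[[[-6,-18,0],[0,0,0],0.6],[[-8,-28,0],[0,0,0],0.6],[[-8,-30,0],[0,0,0],0.6],[[-8,-30,0],[0,0,0],0.6],[[-8,-30,0],[0,0,0],0.6],[[-8,-30,0],[0,0,0],0.6],[[-8,-30,20],[0,0,0],0.6],[[-6,-22,40],[0,0,0],0.6],[[-2,-10,40],[0,0,0],0.6],[[0,0,40],[0,0,0],0.6],[[0,0,15],[0,0,0],0.6],[[0,0,0],[0,0,0],0.6]]'

```text
time: 13.73
tcp_pos: [0.5939, -0.1839, 0.101]
tool_rot: [0.912, -0.41, -0.005, 0.0]
contact_force: [-0.8, -0.6, -0.1]
gripper_width: 0.0528
grip_force: 0.0
```

```bash
python3 - <<'E'
from h import *
go(.6000,-.1846,.056,41.6)
a=imaging.snapshot("side")[120:320,190:410,::-1]; b=imaging.snapshot("top")[190:350,150:370,::-1]
a=cv2.resize(a,None,fx=2.7,fy=2.7*.55*2/2,interpolation=cv2.INTER_CUBIC); b=cv2.resize(b,(594,303),interpolation=cv2.INTER_CUBIC)
a=cv2.resize(a,(594,297)); cv2.imwrite("pics/m5.png",np.vstack([a,b]))
E
```

```text
t 13.73 tcp [ 0.5939 -0.1839  0.101 ] tilt [-0.01   0.003 -1.   ] turn -0.0 j6 2.08 shift [ 4.9 -4.3 44.9]
```

View pics/m5.png

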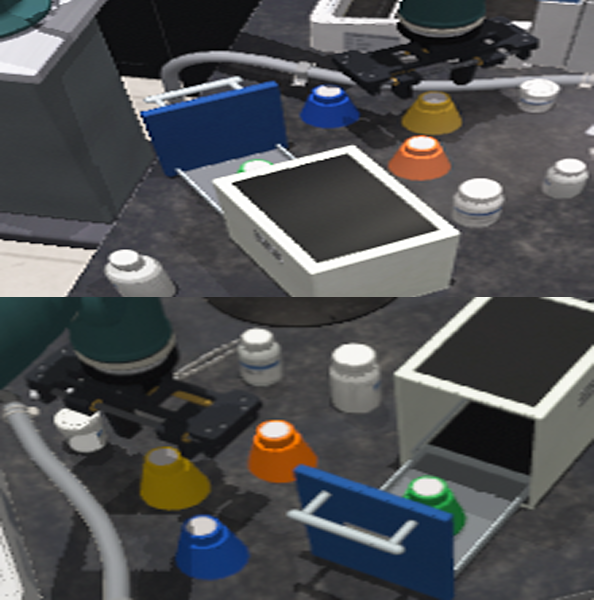

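Green is nested upright on the cone (top-view neck at (309,291)). Yellow, orange and blue are unmoved.

```bash
python3 - <<'E'
from h import *
print("green",back("top",(309.3,290.8),.092)[:2]+[.0019,-.0022]); go(.6,-.1846,.056,41.6)
E
```

```text
green [ 0.46477537 -0.38211615]
t 13.83 tcp [ 0.5978 -0.1858  0.1067] tilt [-0.001  0.    -1.   ] turn -0.1 j6 2.08 shift [ 0.6 -2.4 50.7]
```

>>> carry_out --targets '[[[2,-1,0],[0,0,0],0.6],[[0,0,0],[0,0,0],0.6]]'

```text
time: 14.0
tcp_pos: [0.6023, -0.1878, 0.1096]
tool_rot: [0.912, -0.411, 0.003, -0.0]
contact_force: [-0.1, -0.3, 1.2]
gripper_width: 0.0526
grip_force: 0.0
```

```bash
python3 - <<'E'
from h import *
go(.6,-.1846,.056,41.6)
E
```

```text
t 14.0 tcp [ 0.6023 -0.1878  0.1096] tilt [ 0.005 -0.002 -1.   ] turn -0.1 j6 2.08 shift [-4.2 -0.3 53.6]
```

>>> carry_out --targets '[[[0,0,5],[0,0,0],0.6],[[0,0,5],[0,0,0],0.6],[[0,0,0],[0,0,0],0.6],[[0,0,0],[0,0,0],0.6]]'

```text
time: 14.33
tcp_pos: [0.5995, -0.1866, 0.096]
tool_rot: [0.912, -0.41, -0.0, 0.0]
contact_force: [1.0, -0.1, -0.8]
gripper_width: 0.0527
grip_force: 0.0
```

```bash
python3 - <<'E'
from h import *
go(.6,-.1846,.0545,41.6)
E
```

```text
t 14.33 tcp [ 0.5995 -0.1866  0.096 ] tilt [-0.001  0.    -1.   ] turn -0.1 j6 2.08 shift [-1.1 -1.8 41.5]
```

>>> carry_out --targets '[[[-1,-2,8],[0,0,0],0.6],[[0,0,10],[0,0,0],0.6],[[0,0,10],[0,0,0],0.6],[[0,0,8],[0,0,0],0.6],[[0,0,5],[0,0,0],0.6],[[0,0,0],[0,0,0],0.6],[[0,0,0],[0,0,0],0.2],[[0,0,0],[0,0,0],0.2],[[0,0,0],[0,0,0],0.2],[[0,0,0],[0,0,0],0.2],[[0,0,0],[0,0,0],0.2]]'

```text
time: 15.25
tcp_pos: [0.6012, -0.1848, 0.056]
tool_rot: [0.912, -0.41, 0.001, -0.0]
contact_force: [0.2, -1.0, -0.3]
gripper_width: 0.0324
grip_force: 15.0
```

>>> carry_out --targets '[[[0,0,-5],[0,0,0],0.2],[[0,0,-15],[0,0,0],0.2],[[0,0,-30],[0,0,0],0.2],[[0,0,-40],[0,0,0],0.2],[[0,0,-40],[0,0,0],0.2],[[0,0,-40],[0,0,0],0.2],[[0,0,-40],[0,0,0],0.2],[[0,0,-20],[0,0,0],0.2],[[0,0,-10],[0,0,0],0.2],[[0,0,0],[0,0,0],0.2]]'

```text
time: 16.08
tcp_pos: [0.6021, -0.185, 0.2992]
tool_rot: [0.912, -0.41, 0.003, -0.0]
contact_force: [-0.2, -0.9, -0.5]
gripper_width: 0.0323
grip_force: 15.0
```

```bash
python3 - <<'E'
from h import *
go(.469,-.3816,.29,41.6)
E
```

```text
t 16.08 tcp [ 0.6021 -0.185   0.2992] tilt [ 0.006 -0.002 -1.   ] turn -0.1 j6 2.08 shift [ 58.6 230.    8.8]
```

>>> carry_out --targets '[[[4,14,0],[0,0,0],0.2],[[6,25,0],[0,0,0],0.2],[[7,28,0],[0,0,0],0.2],[[7,28,0],[0,0,0],0.2],[[7,28,0],[0,0,0],0.2],[[7,28,0],[0,0,0],0.2],[[7,28,0],[0,0,0],0.2],[[6,24,0],[0,0,0],0.2],[[5,17,0],[0,0,0],0.2],[[2,10,0],[0,0,0],0.2],[[0,0,0],[0,0,0],0.2],[[0,0,0],[0,0,0],0.2]]'

```text
time: 17.08
tcp_pos: [0.466, -0.3801, 0.2932]
tool_rot: [0.912, -0.411, -0.002, -0.001]
contact_force: [-0.0, -0.0, -0.8]
gripper_width: 0.0322
grip_force: 15.0
```

```bash
python3 - <<'E'
from h import *
go(.469,-.3816,.16,41.6)
E
```

```text
t 17.08 tcp [ 0.466  -0.3801  0.2932] tilt [-0.002  0.003 -1.   ] turn -0.1 j6 1.69 shift [  3.6  -1.3 133.2]
```

>>> carry_out --targets '[[[2,-1,10],[0,0,0],0.2],[[1,0,20],[0,0,0],0.2],[[0,0,25],[0,0,0],0.2],[[0,0,25],[0,0,0],0.2],[[0,0,25],[0,0,0],0.2],[[0,0,20],[0,0,0],0.2],[[0,0,10],[0,0,0],0.2],[[0,0,0],[0,0,0],0.2],[[0,0,0],[0,0,0],0.2]]'

```text
time: 17.83
tcp_pos: [0.4701, -0.3812, 0.1598]
tool_rot: [0.912, -0.41, -0.001, -0.0]
contact_force: [0.8, 0.2, -0.6]
gripper_width: 0.0322
grip_force: 15.0
```

```bash
python3 - <<'E'
from h import *
go(.4693,-.3816,.106,41.6)
E
```

```text
t 17.83 tcp [ 0.4701 -0.3812  0.1598] tilt [-0.001  0.001 -1.   ] turn 0.0 j6 1.69 shift [-0.2  0.9 53.8]
```

>>> carry_out --targets '[[[0,0.5,8],[0,0,0],0.2],[[0,0,8],[0,0,0],0.2],[[0,0,8],[0,0,0],0.2],[[0,0,6],[0,0,0],0.2],[[0,0,4],[0,0,0],0.2],[[0,0,4],[0,0,0],0.2],[[0,0,3],[0,0,0],0.2],[[0,0,0],[0,0,0],0.2],[[0,0,0],[0,0,0],0.2]]'

```text
time: 18.58
tcp_pos: [0.4693, -0.3825, 0.1192]
tool_rot: [0.912, -0.41, -0.0, -0.0]
contact_force: [-0.5, 0.2, 0.4]
gripper_width: 0.0324
grip_force: 15.0
```

>>> carry_out --targets '[[[0,0,2],[0,0,0],0.2],[[0,0,2],[0,0,0],0.2],[[0,0,2],[0,0,0],0.2],[[0,0,0],[0,0,0],0.2],[[0,0,0],[0,0,0],0.2]]'

```text
time: 19.0
tcp_pos: [0.4693, -0.3823, 0.1132]
tool_rot: [0.912, -0.41, -0.0, -0.0]
contact_force: [-0.1, -0.3, 0.5]
gripper_width: 0.032
grip_force: 15.0
```

>>> carry_out --targets '[[[0,0,1],[0,0,0],0.2],[[0,0,1],[0,0,0],0.2],[[0,0,1],[0,0,0],0.2],[[0,0,0],[0,0,0],0.2],[[0,0,0],[0,0,0],0.2]]'

```text
time: 19.42
tcp_pos: [0.4694, -0.3824, 0.1103]
tool_rot: [0.912, -0.41, -0.0, -0.0]
contact_force: [0.2, -0.2, -1.2]
gripper_width: 0.0322
grip_force: 15.0
```

>>> carry_out --targets '[[[0,0,1],[0,0,0],0.2],[[0,0,1],[0,0,0],0.2],[[0,0,1],[0,0,0],0.2],[[0,0,0],[0,0,0],0.2],[[0,0,0],[0,0,0],0.2]]'

```text
time: 19.83
tcp_pos: [0.4693, -0.3824, 0.1072]
tool_rot: [0.912, -0.41, -0.0, -0.0]
contact_force: [0.6, 0.1, -1.0]
gripper_width: 0.0326
grip_force: 15.0
```

>>> carry_out --targets '[[[0,0,0],[0,0,0],0.39],[[0,0,0],[0,0,0],0.41],[[0,0,0],[0,0,0],0.45],[[0,0,0],[0,0,0],0.55],[[0,0,0],[0,0,0],0.6],[[0,0,0],[0,0,0],0.6],[[0,0,-10],[0,0,0],0.6],[[0,0,-20],[0,0,0],0.6],[[0,0,-40],[0,0,0],0.6],[[0,0,-40],[0,0,0],0.6],[[0,0,-40],[0,0,0],0.6],[[0,0,-20],[0,0,0],0.6]]'

```text
time: 20.83
tcp_pos: [0.471, -0.3839, 0.2846]
tool_rot: [0.912, -0.41, 0.004, 0.001]
contact_force: [1.3, -0.6, 1.3]
gripper_width: 0.053
grip_force: 0.0
```

```bash
python3 - <<'E'
from h import *
go(.6062,-.2877,.28,41.6); go(.6062,-.2877,.1,-48.4)
E
```

```text
t 20.83 tcp [ 0.471  -0.3839  0.2846] tilt [ 0.006 -0.006 -1.   ] turn -0.1 j6 1.69 shift [  17.8 -164.9    4.9]
t 20.83 tcp [ 0.471  -0.3839  0.2846] tilt [ 0.006 -0.006 -1.   ] turn 89.9 j6 1.69 shift [-164.7  -16.3  184.9]
```

>>> carry_out --targets '[[[2,-15,0],[0,0,0],0.6],[[3,-28,0],[0,0,0],0.6],[[3,-30,0],[0,0,0],0.6],[[3,-30,0],[0,0,0],0.6],[[3,-30,0],[0,0,0],0.6],[[3,-20,0],[0,0,0],0.6],[[1,-12,0],[0,0,-6],0.6],[[0,0,0],[0,0,-7],0.6],[[0,0,0],[0,0,-7],0.6],[[0,0,0],[0,0,-7],0.6],[[0,0,0],[0,0,-7],0.6],[[0,0,0],[0,0,-7],0.6]]'

```text
time: 21.83
tcp_pos: [0.6048, -0.2855, 0.2763]
tool_rot: [0.998, -0.062, -0.001, -0.0]
contact_force: [0.5, -0.1, 0.9]
gripper_width: 0.0529
grip_force: 0.0
```

>>> carry_out --targets '[[[0,0,10],[0,0,-7],0.6],[[0,0,20],[0,0,-7],0.6],[[0,0,20],[0,0,-7],0.6],[[0,0,30],[0,0,-7],0.6],[[0,0,30],[0,0,-7],0.6],[[0,0,30],[0,0,-7],0.6],[[0,0,20],[0,0,-7],0.6],[[0,0,10],[0,0,0],0.6],[[0,0,0],[0,0,0],0.6],[[0,0,0],[0,0,0],0.6]]'

```text
time: 22.67
tcp_pos: [0.6048, -0.2861, 0.1071]
tool_rot: [0.936, 0.353, -0.0, -0.0]
contact_force: [-0.2, 0.6, 1.0]
gripper_width: 0.0528
grip_force: 0.0
```

```bash
python3 - <<'E'
from h import *
go(.6062,-.2877,.056,-48.4)
a=imaging.snapshot("side")[120:320,190:410,::-1]; b=imaging.snapshot("top")[190:350,150:370,::-1]
b=cv2.resize(b,(594,303),interpolation=cv2.INTER_CUBIC)
a=cv2.resize(a,(594,297)); cv2.imwrite("pics/m6.png",np.vstack([a,b]))
E
```

```text
t 22.67 tcp [ 0.6048 -0.2861  0.1071] tilt [-0.001  0.001 -1.   ] turn -0.2 j6 0.37 shift [-0.   2.2 51.1]
```

View pics/m6.png

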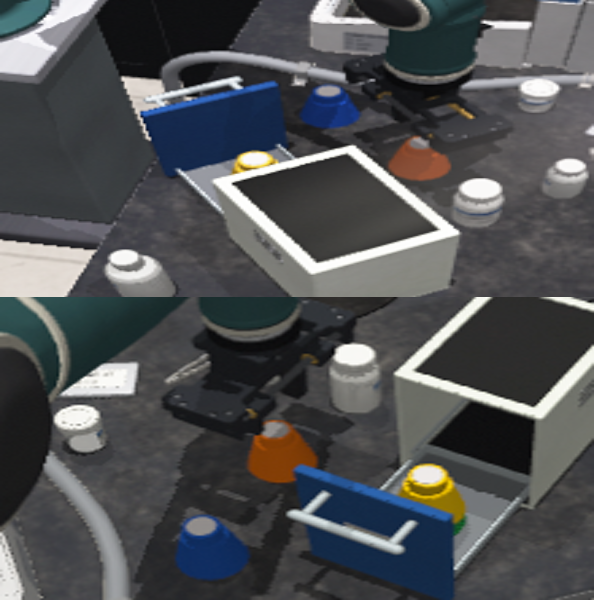

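Yellow is nested over green. Orange (275,430 in the crop) and blue are where they were. Descending on orange.

>>> carry_out --targets '[[[0,2,8],[0,0,0],0.6],[[0,0,12],[0,0,0],0.6],[[0,0,12],[0,0,0],0.6],[[0,0,12],[0,0,0],0.6],[[0,0,7],[0,0,0],0.6],[[0,0,0],[0,0,0],0.6],[[0,0,0],[0,0,0],0.2],[[0,0,0],[0,0,0],0.2],[[0,0,0],[0,0,0],0.2],[[0,0,0],[0,0,0],0.2],[[0,0,0],[0,0,0],0.2]]'

```text
time: 23.68
tcp_pos: [0.6066, -0.2882, 0.057]
tool_rot: [0.935, 0.355, 0.0, 0.0]
contact_force: [-0.3, -0.3, -0.1]
gripper_width: 0.0323
grip_force: 15.0
```

>>> carry_out --targets '[[[0,0,-5],[0,0,0],0.2],[[0,0,-15],[0,0,0],0.2],[[0,0,-30],[0,0,0],0.2],[[0,0,-40],[0,0,0],0.2],[[0,0,-40],[0,0,0],0.2],[[0,0,-40],[0,0,7],0.2],[[0,0,-40],[0,0,7],0.2],[[0,0,-25],[0,0,7],0.2],[[0,0,-15],[0,0,7],0.2],[[0,0,0],[0,0,7],0.2],[[0,0,0],[0,0,7],0.2],[[0,0,0],[0,0,7],0.2]]'

```text
time: 24.68
tcp_pos: [0.6063, -0.2881, 0.3092]
tool_rot: [0.998, -0.068, 0.001, 0.001]
contact_force: [-0.2, 0.1, -0.4]
gripper_width: 0.0326
grip_force: 15.0
```

>>> carry_out --targets '[[[0,0,0],[0,0,7],0.2],[[0,0,0],[0,0,7],0.2],[[0,0,0],[0,0,7],0.2],[[0,0,0],[0,0,7],0.2],[[0,0,0],[0,0,7],0.2],[[0,0,0],[0,0,6],0.2],[[0,0,0],[0,0,0],0.2],[[0,0,0],[0,0,0],0.2]]'

```text
time: 25.35
tcp_pos: [0.6062, -0.288, 0.3077]
tool_rot: [0.913, -0.409, 0.001, 0.0]
contact_force: [0.2, -0.0, 0.3]
gripper_width: 0.0325
grip_force: 15.0
```

```bash
python3 - <<'E'
from h import *
go(.4693,-.382,.30,41.6)
E
```

```text
t 25.35 tcp [ 0.6062 -0.288   0.3077] tilt [ 0.001 -0.001 -1.   ] turn 0.1 j6 1.93 shift [-20.6 164.8   7.6]
```

>>> carry_out --targets '[[[-2,12,0],[0,0,0],0.2],[[-3,24,0],[0,0,0],0.2],[[-3,28,0],[0,0,0],0.2],[[-3,28,0],[0,0,0],0.2],[[-3,28,0],[0,0,0],0.2],[[-3,22,0],[0,0,0],0.2],[[-2,15,0],[0,0,0],0.2],[[-2,8,0],[0,0,0],0.2],[[0,0,0],[0,0,0],0.2],[[0,0,0],[0,0,0],0.2],[[0,0,0],[0,0,0],0.2]]'

```text
time: 26.27
tcp_pos: [0.4695, -0.3812, 0.3064]
tool_rot: [0.912, -0.41, 0.0, -0.0]
contact_force: [0.1, 0.7, -0.7]
gripper_width: 0.0323
grip_force: 15.0
```

```bash
python3 - <<'E'
from h import *
go(.4693,-.382,.19,41.6)
E
```

```text
t 26.27 tcp [ 0.4695 -0.3812  0.3064] tilt [ 0.001  0.    -1.   ] turn -0.0 j6 1.69 shift [  0.5   0.7 116.4]
```

>>> carry_out --targets '[[[0,0,10],[0,0,0],0.2],[[0,0.5,20],[0,0,0],0.2],[[0,0,25],[0,0,0],0.2],[[0,0,25],[0,0,0],0.2],[[0,0,25],[0,0,0],0.2],[[0,0,20],[0,0,0],0.2],[[0,0,15],[0,0,0],0.2],[[0,0,10],[0,0,0],0.2],[[0,0,6],[0,0,0],0.2],[[0,0,4],[0,0,0],0.2],[[0,0,0],[0,0,0],0.2],[[0,0,0],[0,0,0],0.2]]'

```text
time: 27.27
tcp_pos: [0.4688, -0.3822, 0.147]
tool_rot: [0.912, -0.41, 0.0, 0.0]
contact_force: [-1.0, -0.1, 0.6]
gripper_width: 0.0326
grip_force: 15.0
```

>>> carry_out --targets '[[[0,0,2],[0,0,0],0.2],[[0,0,2],[0,0,0],0.2],[[0,0,2],[0,0,0],0.2],[[0,0,0],[0,0,0],0.2],[[0,0,0],[0,0,0],0.2]]'

```text
time: 27.68
tcp_pos: [0.4683, -0.382, 0.1403]
tool_rot: [0.912, -0.41, -0.0, -0.0]
contact_force: [-1.1, -0.0, -0.7]
gripper_width: 0.0326
grip_force: 15.0
```

>>> carry_out --targets '[[[0.4,0,1],[0,0,0],0.2],[[0,0,1],[0,0,0],0.2],[[0,0,1],[0,0,0],0.2],[[0,0,0],[0,0,0],0.2],[[0,0,0],[0,0,0],0.2]]'

```text
time: 28.1
tcp_pos: [0.4685, -0.3822, 0.1371]
tool_rot: [0.912, -0.41, -0.0, -0.0]
contact_force: [-1.4, 1.1, 0.1]
gripper_width: 0.0324
grip_force: 15.0
```

>>> carry_out --targets '[[[0,0,1],[0,0,0],0.2],[[0,0,1],[0,0,0],0.2],[[0,0,1],[0,0,0],0.2],[[0,0,0],[0,0,0],0.2],[[0,0,0],[0,0,0],0.2]]'

```text
time: 28.52
tcp_pos: [0.4686, -0.3822, 0.1342]
tool_rot: [0.912, -0.41, -0.0, -0.0]
contact_force: [-1.2, 0.1, 0.2]
gripper_width: 0.0324
grip_force: 15.0
```

>>> carry_out --targets '[[[0,0,0],[0,0,0],0.39],[[0,0,0],[0,0,0],0.41],[[0,0,0],[0,0,0],0.45],[[0,0,0],[0,0,0],0.55],[[0,0,0],[0,0,0],0.6],[[0,0,0],[0,0,0],0.6],[[0,0,-10],[0,0,0],0.6],[[0,0,-20],[0,0,0],0.6],[[0,0,-40],[0,0,0],0.6],[[0,0,-40],[0,0,0],0.6],[[0,0,-35],[0,0,0],0.6],[[0,0,0],[0,0,0],0.6]]'

```text
time: 29.52
tcp_pos: [0.472, -0.3853, 0.2903]
tool_rot: [0.912, -0.41, 0.008, 0.002]
contact_force: [0.2, -0.4, 2.0]
gripper_width: 0.0528
grip_force: 0.0
```

```bash
python3 - <<'E'
from h import *
go(.4911,-.1919,.28,41.6)
E
```

```text
t 29.52 tcp [ 0.472  -0.3853  0.2903] tilt [ 0.012 -0.011 -1.   ] turn -0.1 j6 1.69 shift [-132.1 -142.6    8.5]
```

>>> carry_out --targets '[[[-9,-10,0],[0,0,0],0.6],[[-18,-20,0],[0,0,0],0.6],[[-22,-23,0],[0,0,0],0.6],[[-22,-23,0],[0,0,0],0.6],[[-22,-23,0],[0,0,0],0.6],[[-20,-22,0],[0,0,0],0.6],[[-12,-14,0],[0,0,0],0.6],[[-7,-8,0],[0,0,-5],0.6],[[0,0,0],[0,0,-7],0.6],[[0,0,0],[0,0,-7],0.6],[[0,0,0],[0,0,-7],0.6],[[0,0,0],[0,0,-7],0.6]]'

```text
time: 30.52
tcp_pos: [0.4869, -0.187, 0.2775]
tool_rot: [0.991, -0.131, -0.002, -0.001]
contact_force: [-0.2, 0.4, -0.8]
gripper_width: 0.053
grip_force: 0.0
```

>>> carry_out --targets '[[[0,0,0],[0,0,-7],0.6],[[0,0,0],[0,0,-7],0.6],[[0,0,0],[0,0,-7],0.6],[[0,0,0],[0,0,-7],0.6],[[0,0,0],[0,0,-7],0.6],[[0,0,0],[0,0,-7],0.6],[[0,0,0],[0,0,-7],0.6],[[0,0,0],[0,0,-7],0.6],[[0,0,0],[0,0,0],0.6],[[0,0,0],[0,0,0],0.6]]'

```text
time: 31.35
tcp_pos: [0.4872, -0.1877, 0.2779]
tool_rot: [0.939, 0.345, -0.001, -0.001]
contact_force: [0.3, 0.8, -0.7]
gripper_width: 0.053
grip_force: 0.0
```

```bash
python3 - <<'E'
from h import *
go(.4911,-.1919,.1,-48.4)
a=imaging.snapshot("side")[120:320,190:410,::-1]; b=imaging.snapshot("top")[190:350,150:370,::-1]
b=cv2.resize(b,(594,303),interpolation=cv2.INTER_CUBIC)
a=cv2.resize(a,(594,297)); cv2.imwrite("pics/m7.png",np.vstack([a,b]))
E
```

```text
t 31.35 tcp [ 0.4872 -0.1877  0.2779] tilt [-0.002  0.001 -1.   ] turn -1.2 j6 0.45 shift [  0.3   6.2 177.9]
```

View pics/m7.png

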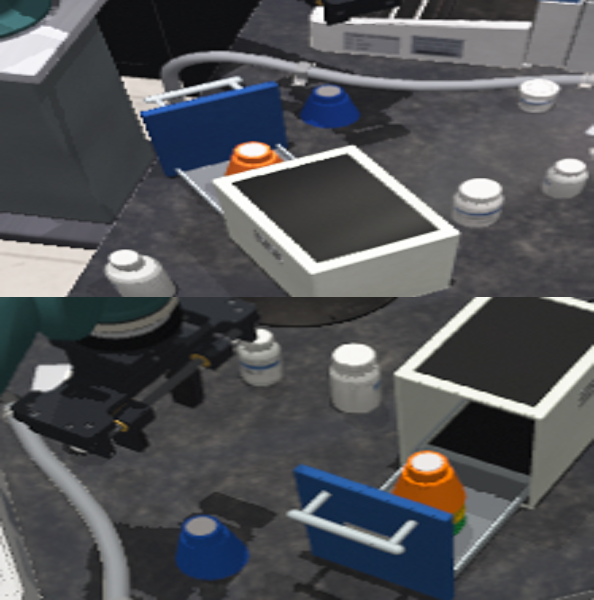

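Orange is nested on top and upright. Blue is unmoved at (203,526) in the crop. Descending on blue.

>>> carry_out --targets '[[[0,2,15],[0,0,-1],0.6],[[0,2,30],[0,0,0],0.6],[[0,2,35],[0,0,0],0.6],[[0,0,35],[0,0,0],0.6],[[0,0,30],[0,0,0],0.6],[[0,0,20],[0,0,0],0.6],[[0,0,13],[0,0,0],0.6],[[0,0,0],[0,0,0],0.6],[[0,0,0],[0,0,0],0.6]]'

```text
time: 32.2
tcp_pos: [0.4913, -0.1927, 0.1005]
tool_rot: [0.935, 0.354, -0.001, -0.001]
contact_force: [-0.3, 0.1, 0.8]
gripper_width: 0.0527
grip_force: 0.0
```

```bash
python3 - <<'E'
from h import *
go(.4911,-.1919,.056,-48.4)
E
```

```text
t 32.2 tcp [ 0.4913 -0.1927  0.1005] tilt [-0.002  0.001 -1.   ] turn -0.1 j6 0.43 shift [ 0.4 -0.7 44.5]
```

>>> carry_out --targets '[[[0,0,8],[0,0,0],0.6],[[0,0,12],[0,0,0],0.6],[[0,0,12],[0,0,0],0.6],[[0,0,8],[0,0,0],0.6],[[0,0,4],[0,0,0],0.6],[[0,0,0],[0,0,0],0.6],[[0,0,0],[0,0,0],0.2],[[0,0,0],[0,0,0],0.2],[[0,0,0],[0,0,0],0.2],[[0,0,0],[0,0,0],0.2],[[0,0,0],[0,0,0],0.2]]'

```text
time: 33.12
tcp_pos: [0.4925, -0.1934, 0.0578]
tool_rot: [0.935, 0.355, 0.0, 0.0]
contact_force: [0.7, 0.2, 0.2]
gripper_width: 0.0325
grip_force: 15.0
```

>>> carry_out --targets '[[[0,0,-5],[0,0,0],0.2],[[0,0,-15],[0,0,0],0.2],[[0,0,-30],[0,0,0],0.2],[[0,0,-40],[0,0,0],0.2],[[0,0,-40],[0,0,0],0.2],[[0,0,-40],[0,0,0],0.2],[[0,0,-40],[0,0,0],0.2],[[0,0,-30],[0,0,7],0.2],[[0,0,-20],[0,0,7],0.2],[[0,0,0],[0,0,7],0.2],[[0,0,0],[0,0,7],0.2],[[0,0,0],[0,0,7],0.2]]'

```text
time: 34.12
tcp_pos: [0.4922, -0.1932, 0.3188]
tool_rot: [0.999, 0.054, 0.001, 0.0]
contact_force: [0.5, -0.3, -1.4]
gripper_width: 0.0324
grip_force: 15.0
```

>>> carry_out --targets '[[[0,0,0],[0,0,7],0.2],[[0,0,0],[0,0,7],0.2],[[0,0,0],[0,0,7],0.2],[[0,0,0],[0,0,7],0.2],[[0,0,0],[0,0,7],0.2],[[0,0,0],[0,0,7],0.2],[[0,0,0],[0,0,7],0.2],[[0,0,0],[0,0,6],0.2],[[0,0,0],[0,0,0],0.2],[[0,0,0],[0,0,0],0.2]]'

```text
time: 34.95
tcp_pos: [0.4919, -0.1931, 0.3176]
tool_rot: [0.913, -0.409, 0.0, -0.0]
contact_force: [0.0, 0.1, -0.9]
gripper_width: 0.032
grip_force: 15.0
```

```bash
python3 - <<'E'
from h import *
go(.469,-.382,.30,41.6)
E
```

```text
t 34.95 tcp [ 0.4919 -0.1931  0.3176] tilt [ 0. -0. -1.] turn 0.1 j6 1.99 shift [126.  142.6  17.6]
```

>>> carry_out --targets '[[[9,10,0],[0,0,0],0.2],[[16,18,0],[0,0,0],0.2],[[20,22,0],[0,0,0],0.2],[[20,22,0],[0,0,0],0.2],[[20,22,0],[0,0,0],0.2],[[17,20,0],[0,0,0],0.2],[[13,16,0],[0,0,0],0.2],[[8,9,0],[0,0,0],0.2],[[3,4,0],[0,0,0],0.2],[[0,0,0],[0,0,0],0.2],[[0,0,0],[0,0,0],0.2],[[0,0,0],[0,0,0],0.2]]'

```text
time: 35.95
tcp_pos: [0.4688, -0.3814, 0.3174]
tool_rot: [0.912, -0.41, -0.0, -0.0]
contact_force: [-0.1, 0.1, -1.1]
gripper_width: 0.0327
grip_force: 15.0
```

```bash
python3 - <<'E'
from h import *
go(.469,-.382,.175,41.6)
E
```

```text
t 35.95 tcp [ 0.4688 -0.3814  0.3174] tilt [ 0.  0. -1.] turn 0.0 j6 1.69 shift [  0.6   0.3 142.4]
```

>>> carry_out --targets '[[[0.4,0,10],[0,0,0],0.2],[[0,0,20],[0,0,0],0.2],[[0,0,25],[0,0,0],0.2],[[0,0,25],[0,0,0],0.2],[[0,0,25],[0,0,0],0.2],[[0,0,18],[0,0,0],0.2],[[0,0,10],[0,0,0],0.2],[[0,0,6],[0,0,0],0.2],[[0,0,4],[0,0,0],0.2],[[0,0,0],[0,0,0],0.2],[[0,0,0],[0,0,0],0.2]]'

```text
time: 36.87
tcp_pos: [0.4694, -0.3829, 0.1754]
tool_rot: [0.912, -0.41, 0.001, 0.0]
contact_force: [-0.1, 0.6, -0.0]
gripper_width: 0.0322
grip_force: 15.0
```

>>> carry_out --targets '[[[0,0,2],[0,0,0],0.2],[[0,0,2],[0,0,0],0.2],[[0,0,2],[0,0,0],0.2],[[0,0,0],[0,0,0],0.2],[[0,0,0],[0,0,0],0.2]]'

```text
time: 37.28
tcp_pos: [0.4688, -0.3826, 0.1683]
tool_rot: [0.912, -0.41, -0.0, -0.0]
contact_force: [-1.2, 0.1, -0.8]
gripper_width: 0.0325
grip_force: 15.0
```

>>> carry_out --targets '[[[0,0,1],[0,0,0],0.2],[[0,0,1],[0,0,0],0.2],[[0,0,1],[0,0,0],0.2],[[0,0,0],[0,0,0],0.2],[[0,0,0],[0,0,0],0.2]]'

```text
time: 37.7
tcp_pos: [0.4687, -0.3825, 0.1651]
tool_rot: [0.912, -0.41, -0.0, -0.0]
contact_force: [-0.8, 0.9, 0.0]
gripper_width: 0.0324
grip_force: 15.0
```

>>> carry_out --targets '[[[0,0,1],[0,0,0],0.2],[[0,0,1],[0,0,0],0.2],[[0,0,1],[0,0,0],0.2],[[0,0,0],[0,0,0],0.2],[[0,0,0],[0,0,0],0.2]]'

```text
time: 38.12
tcp_pos: [0.4688, -0.3825, 0.1621]
tool_rot: [0.912, -0.41, -0.0, -0.0]
contact_force: [-1.1, 1.1, -0.0]
gripper_width: 0.032
grip_force: 15.0
```

>>> carry_out --targets '[[[0,0,0.5],[0,0,0],0.2],[[0,0,0],[0,0,0],0.2],[[0,0,0],[0,0,0],0.2]]'

```text
time: 38.37
tcp_pos: [0.4689, -0.3826, 0.1618]
tool_rot: [0.912, -0.41, -0.0, -0.0]
contact_force: [0.3, 1.0, 0.1]
gripper_width: 0.0321
grip_force: 15.0
```

>>> carry_out --targets '[[[0,0,0],[0,0,0],0.39],[[0,0,0],[0,0,0],0.41],[[0,0,0],[0,0,0],0.45],[[0,0,0],[0,0,0],0.55],[[0,0,0],[0,0,0],0.6],[[0,0,0],[0,0,0],0.6],[[0,0,-10],[0,0,0],0.6],[[0,0,-20],[0,0,0],0.6],[[0,0,-40],[0,0,0],0.6],[[0,0,-30],[0,0,0],0.6],[[0,0,-15],[0,0,0],0.6],[[0,0,0],[0,0,0],0]]'

```text
time: 39.37
tcp_pos: [0.4711, -0.3846, 0.2835]
tool_rot: [0.912, -0.41, 0.005, 0.002]
contact_force: [1.0, -0.5, 0.7]
gripper_width: 0.0482
grip_force: 0.0
```

```bash
python3 - <<'E'
from h import *
go(.363,-.263,.28,41.6)
E
```

```text
t 39.37 tcp [ 0.4711 -0.3846  0.2835] tilt [ 0.008 -0.007 -1.   ] turn -0.1 j6 1.69 shift [-1.627e+02  1.000e-01  1.900e+00]
```

>>> carry_out --targets '[[[-12,0,0],[0,0,0],0],[[-22,0,0],[0,0,0],0],[[-25,0,0],[0,0,0],0],[[-25,0,0],[0,0,0],0],[[-25,0,0],[0,0,0],0],[[-25,0,0],[0,0,0],0],[[-18,0,0],[0,0,0],0],[[-10,0,0],[0,0,0],0],[[0,0,0],[0,0,0],0],[[0,0,0],[0,0,0],0]]'

```text
time: 40.2
tcp_pos: [0.361, -0.261, 0.2759]
tool_rot: [0.912, -0.41, -0.0, -0.0]
contact_force: [0.0, -1.1, -0.8]
gripper_width: 0.0006
grip_force: 0.0
```

```bash
python3 - <<'E'
from h import *
go(.363,-.263,.15,41.6)
a=imaging.snapshot("side")[120:320,190:410,::-1]; b=imaging.snapshot("top")[190:350,150:370,::-1]
b=cv2.resize(b,(594,303),interpolation=cv2.INTER_CUBIC)
a=cv2.resize(a,(594,297)); cv2.imwrite("pics/m8.png",np.vstack([a,b]))
E
```

```text
t 40.2 tcp [ 0.361  -0.261   0.2759] tilt [-0.001  0.    -1.   ] turn -0.0 j6 1.73 shift [  3.   -0.2 125.9]
```

View pics/m8.png

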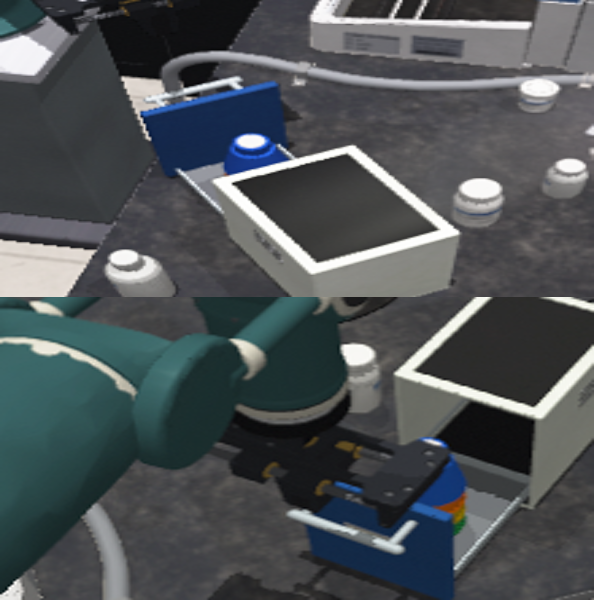

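All four sleeves are stacked upright, with blue on top and orange, yellow and green below. I'm lowering outside the handle to push it shut gently.

>>> carry_out --targets '[[[0,0,10],[0,0,0],0],[[0,0,20],[0,0,0],0],[[0,0,25],[0,0,0],0],[[0,0,25],[0,0,0],0],[[0,0,22],[0,0,0],0],[[0,0,15],[0,0,0],0],[[0,0,8],[0,0,0],0],[[0,0,0],[0,0,0],0],[[0,0,0],[0,0,0],0]]'

```text
time: 41.05
tcp_pos: [0.3615, -0.2615, 0.1515]
tool_rot: [0.912, -0.41, -0.001, -0.0]
contact_force: [0.4, 0.2, 0.3]
gripper_width: 0.0007
grip_force: 0.0
```

>>> carry_out --targets '[[[2,0,0],[0,0,0],0],[[3,0,0],[0,0,0],0],[[3,0,0],[0,0,0],0],[[3,0,0],[0,0,0],0],[[3,0,0],[0,0,0],0],[[3,0,0],[0,0,0],0],[[3,0,0],[0,0,0],0],[[4,0,0],[0,0,0],0],[[4,0,0],[0,0,0],0],[[5,0,0],[0,0,0],0],[[5,0,0],[0,0,0],0],[[5,0,0],[0,0,0],0]]'

```text
time: 42.05
tcp_pos: [0.3901, -0.2938, 0.1517]
tool_rot: [0.912, -0.41, -0.0, -0.0]
contact_force: [-0.8, 1.6, 0.7]
gripper_width: 0.0006
grip_force: 1.0
```

>>> carry_out --targets '[[[5,0,0],[0,0,0],0],[[5,0,0],[0,0,0],0],[[5,0,0],[0,0,0],0],[[5,0,0],[0,0,0],0],[[5,0,0],[0,0,0],0],[[5,0,0],[0,0,0],0],[[5,0,0],[0,0,0],0],[[5,0,0],[0,0,0],0],[[5,0,0],[0,0,0],0],[[5,0,0],[0,0,0],0],[[5,0,0],[0,0,0],0],[[5,0,0],[0,0,0],0]]'

```text
time: 43.05
tcp_pos: [0.43, -0.3388, 0.1518]
tool_rot: [0.912, -0.41, -0.0, -0.0]
contact_force: [-2.5, 1.0, 0.8]
gripper_width: 0.0003
grip_force: 1.0
```

>>> carry_out --targets '[[[5,0,0],[0,0,0],0],[[5,0,0],[0,0,0],0],[[5,0,0],[0,0,0],0],[[5,0,0],[0,0,0],0],[[5,0,0],[0,0,0],0],[[4,0,0],[0,0,0],0],[[4,0,0],[0,0,0],0],[[3,0,0],[0,0,0],0],[[3,0,0],[0,0,0],0],[[2,0,0],[0,0,0],0],[[2,0,0],[0,0,0],0],[[2,0,0],[0,0,0],0]]'

```text
time: 44.05
tcp_pos: [0.4597, -0.3722, 0.1519]
tool_rot: [0.912, -0.41, 0.0, -0.0]
contact_force: [-1.0, 0.6, -0.8]
gripper_width: 0.0007
grip_force: 0.8
```

>>> carry_out --targets '[[[2,0,0],[0,0,0],0],[[2,0,0],[0,0,0],0],[[2,0,0],[0,0,0],0],[[2,0,0],[0,0,0],0],[[1,0,0],[0,0,0],0],[[1,0,0],[0,0,0],0],[[0,0,0],[0,0,0],0]]'

```text
time: 44.63
tcp_pos: [0.4665, -0.3799, 0.1519]
tool_rot: [0.912, -0.41, 0.0, 0.0]
contact_force: [-0.9, -0.3, -0.9]
gripper_width: 0.0004
grip_force: 0.3
```

>>> carry_out --targets '[[[2,0,0],[0,0,0],0],[[1,0,0],[0,0,0],0],[[1,0,0],[0,0,0],0],[[1,0,0],[0,0,0],0],[[1,0,0],[0,0,0],0],[[0,0,0],[0,0,0],0]]'

```text
time: 45.13
tcp_pos: [0.4678, -0.3814, 0.1516]
tool_rot: [0.912, -0.41, -0.004, -0.002]
contact_force: [-8.7, 9.5, 8.1]
gripper_width: 0.0008
grip_force: 6.5
```

>>> carry_out --targets '[[[1,0,0],[0,0,0],0],[[1,0,0],[0,0,0],0],[[1,0,0],[0,0,0],0],[[1,0,0],[0,0,0],0],[[0,0,0],[0,0,0],0]]'

```text
time: 45.55
tcp_pos: [0.4679, -0.3814, 0.1512]
tool_rot: [0.912, -0.41, -0.008, -0.003]
contact_force: [-16.8, 16.9, 14.8]
gripper_width: 0.0004
grip_force: 12.1
```

Firm end stop at the expected shut position. Backing off, then a last look.

>>> carry_out --targets '[[[-6,0,0],[0,0,0],0],[[-15,0,0],[0,0,0],0],[[-20,0,0],[0,0,0],0],[[-20,0,0],[0,0,0],0],[[0,0,-20],[0,0,0],0],[[0,0,-40],[0,0,0],0],[[0,0,-40],[0,0,0],0],[[0,0,0],[0,0,0],0],[[0,0,0],[0,0,0],0],[[0,0,0],[0,0,0],0]]'

```text
time: 46.38
tcp_pos: [0.4328, -0.3417, 0.2521]
tool_rot: [0.912, -0.41, 0.001, 0.0]
contact_force: [-0.7, 0.5, -0.7]
gripper_width: 0.0009
grip_force: 0.0
```

```bash
python3 - <<'E'
from h import *
a=imaging.snapshot("side")[120:320,190:410,::-1]
cv2.imwrite("pics/m9.png",cv2.resize(a,None,fx=2.9,fy=2.9,interpolation=cv2.INTER_CUBIC))
E
```

```text
(no output)
```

View pics/m9.png

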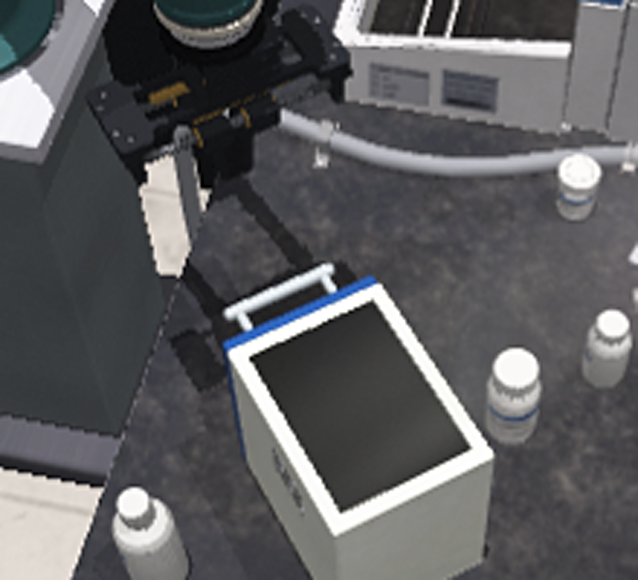

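The drawer front is flush with the cabinet (edge at about (290,230)), the bottles are untouched and the arm is clear.

```bash
python3 -c "
from plant import bot
print(bot.close_job())"
```

```text
the job is handed in; nothing more can be done
None
```

All four sleeves are nested loosely on the cone (green, yellow, orange, blue from the bottom up), the drawer is shut to its end stop, the bottles were left alone, and the job is handed in; no verdict came back.

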